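# Set up a still life in a row on the plank

### The job

Set up a still life for painting on the low wooden plank, as one straight upright row along the plank's middle between the brown jar and the stack of bead pots that already stand at its ends. First stand the clear thinner bottle midway between those two, then the small black pot with the white cap midway between the brown jar and the thinner bottle, then the slim pearl paint bottle midway between the bead stack and the thinner bottle, and last stand the wooden spool centred on top of the black pot. Let go of everything, and leave the wood block, the eraser and the wooden fish where they lie.

Things in the scene. Friction and masses are not known exactly. Their poses are not given: they have to be found in the camera images.
- plank: Low wooden display plank, fixed to the table, 100 mm (its x) by 450 mm (its y), top 14 mm above the table. Origin: centre of its underside, at table level; y runs along its length, z up. The brown jar and the bead stack are fixed on its middle line, one 180 mm from its centre towards each end (360 mm apart); which is at which end varies.
- rinse_jar: Squat plain brown-purple jar with a paper label, round, 67 mm diameter, 77 mm high, fixed upright on the plank near one end. Origin: centre of its underside.
- bead_stack: Stack of clear bead pots with a cream lid, round, 71 mm diameter (73 mm at the lid), 96 mm high, fixed upright on the plank near the other end. Origin: centre of its underside.
- thinner_bottle: Clear bottle with a white screw cap and a red-bottomed label, round: body 49 mm diameter up to 72 mm high, cap 29 mm diameter up to 94 mm. About 0.15 kg, loose, upright on the table. Origin: centre of its underside, z up.
- gesso_pot: Small round black pot with a flat white cap: body 29 mm diameter, cap 30.4 mm diameter from 34 to 48 mm high, total height 48 mm. About 0.05 kg, loose, upright on the table. Origin: centre of its underside, z up.
- pearl_paint: Slim squeeze bottle of pale pearl paint with a white cap: round body 33 mm diameter up to 64 mm high, cap 23 mm up to 86 mm. About 0.07 kg, loose, upright on the table. Origin: centre of its underside, z up.
- wood_spool: Empty waisted thread spool of light wood, flanges 26 mm diameter, 29 mm high (grips as a plain 26 mm cylinder). About 0.012 kg, loose, standing on a flange on the table. Origin: centre of its underside, z up.
- wood_block: Bystander: dark wood block 24 x 21 x 34 mm high, loose on the table. Origin: centre of its underside.
- eraser: Bystander: off-white eraser 24 (x) x 58 (y) x 14 mm high, loose on the table. Origin: centre of its underside.
- wood_fish: Bystander: flat light-wood fish shape 34 (x) x 53 (y) x 14 mm high, loose on the table. Origin: centre of its underside.
Mind the look-alikes: they are no part of the job. Leave any orange or purple look-alike of the gesso_pot alone.

How it is judged:
By the outcome, as a careful person would: the job done as asked, in the order asked, and still so for the second after the job is handed in, with the robot touching nothing.
It also fails if it takes over 109 s, if anything falls off the work surface, if the arm or the gripper's body presses on something with over 40 N, if the wrist force passes 120 N, or if a joint passes its speed limit or range.

### The arm

A 6-joint arm with a two-finger parallel gripper is mounted at the origin on a cart in front of the work surface, level with it; the furniture and walls round the work are solid. World frame = base frame: x ahead of the robot, y to its left, z up, the work surface at z = 0. Lengths are in m, angles in rad, forces in N, time in s.
With the tool pointing down it reaches from about 0.275 to 0.85 m from the base axis. Payload 19 kg.
Tool frame: the origin (TCP) lies between the finger pads; the fingertips stand 11 mm ahead of it and the grasp point (between the pads) lies 8 mm behind it (ctrl.tips_ahead is the distance from the TCP to the fingertips, in m); z points along the fingers, y is the line along which they close (so a half turn about z gives the same grasp; the last joint's range is limited). The gripper opens to 85 mm and grips with 20 to 120 N. Pads are 22 mm wide; open, the fingers measure 114 mm over their backs; the gripper's body (76 mm by 85 mm) begins 54 mm behind the grasp point. The pads swing forward as they close: fully open they stand 13 mm farther back than shut.
Start: joints at [1.127, 0.15, 1.437, -0, 1.554, -0.134], TCP at [0.175, 0.548, 0.242] pointing down, gripper open.
Joint ranges: [-2.8, 2.8], [-0.68, 2.1], [0.12, 2.68], [-1.39, 4.53], [0.16, 2.79], [-2.81, 2.81]. Speed limits (rad/s): [1.89, 1.89, 2.22, 3.01, 3.01, 3.01].

### API

Orientations are given as [roll, pitch, yaw] about the fixed x, y, z axes, in that order (R = Rz(yaw) Ry(pitch) Rx(roll)).
In Python, from bench import ctrl, grab_frame, get_calibration gives the robot as it stands. The module is installed in compiled form; this text tells all that it offers.
- The arm moves only by the shell command python3 -m crank 'ROWS'. ROWS is JSON, a list of rows, each a list of 5 numbers: the shift along the tool's x, y, z in units of 0.12 m (1.0 is 0.12 m), then the turn about the tool's z in units of 0.1 rad (1.0 is 0.1 rad), then the opening, from -1 (shut) to 1 (fully open). In form: [[x, y, z, yaw, gripper], ...]. A call has 1 to 20 rows; each row shifts and turns the commanded pose from where the row before left it, along the tool's axes as they then stand; what a row does not reach is not made up. A row lasts 1/8 s, in which the tool goes at most 62.5 mm and 10.7 degrees, less where a joint would pass 70% of its speed; a pose out of reach is approached as far as the arm can. A call with a number of a shift or a turn outside -1 to 1 is refused whole. A call with a gripper value outside its range is refused whole. The fingers move at their own pace and stop on an object; the grip force is fixed at half the most. Time passes only in rows, so rows that do not move let the fingers close. It gives the time, the measured TCP pose, the force, the opening and the grip force at its end, in the units of the state.
- ctrl.get_state(): the state, without advancing time (a new reading comes with each control period).
- grab_frame(name): name is "scene" or "top" or "wrist"; returns the picture (420x560x3 uint8, red, green, blue); there is no depth.
- get_calibration(name): a dict with "camera_matrix" (3x3 intrinsics, pixels), "pose" (4x4, takes a point from camera to world coordinates); the wrist camera has in their place "tool_from_camera" (4x4, takes a point from camera to tool coordinates, whose origin is the TCP and whose axes are the flange's). Camera axes: x right, y down, z forward; pixel columns grow to the right and rows downward; lengths in m; the calibration is good to about 2 mm. A picture is of the moment at which its call begins: read the wrist's pose just before it. get_calibration takes no time and is no camera call.
- ctrl.job_done(): hands the job in; it is judged then, once.
The state is a dict: "clock": time; "qpos": joint angles; "qvel": joint speeds; "joint_torque": joint torques, N m; "position": TCP position; "eef_rot": TCP orientation; "contact_force": force on the tool from outside, world axes, zero at the start; "ft_torque": the same for the moment, N m; "grip_width": finger opening in m; "grasp_force": force on a finger pad.
Only numpy, scipy, OpenCV 4.12 (cv2) and the standard library are available. Lean on these libraries where they do the work, as an engineer would, in place of code of your own. Each camera call takes 0.05 s, during which the arm holds its last target. There are 200 camera calls.

## Working session

There is one attempt and no reset: what is moved stays moved. The work goes in short steps, Python scripts to look and compute and a shell command to move; the robot and the scene stay as the last step left them, time stands still between calls to the robot, and variables do not carry over. Pictures are saved under pics/ and viewed, at most 14 in all, crops included, and the job is handed in when it is done.

```bash
mkdir -p pics; python3 - <<'E'
from bench import ctrl, grab_frame, get_calibration
import cv2
s=ctrl.get_state(); print({k:s[k] for k in("clock","position","eef_rot","grip_width","contact_force")},ctrl.tips_ahead)
for n in("top","scene"):
    cv2.imwrite(f"pics/{n}0.png",cv2.resize(grab_frame(n)[:,:,::-1],(800,600),interpolation=cv2.INTER_CUBIC))
    c=get_calibration(n); print(n,c["camera_matrix"],c["pose"])
print(get_calibration("wrist"))
E
```

```text
{'clock': 0.0, 'position': array([0.17519877, 0.5474126 , 0.24166887]), 'eef_rot': array([-3.14035724e+00, -1.76137686e-04,  2.83181084e+00]), 'grip_width': 0.08545709476447372, 'contact_force': array([-0.15698376,  0.01769862, -1.22167087])} 0.011
top [[410.14337927   0.         279.03386546]
 [  0.         410.14337927 210.38705292]
 [  0.           0.           1.        ]] [[-1.82723648e-02 -9.86664263e-01  1.61739768e-01  3.69731644e-01]
 [-9.99598255e-01  1.45219116e-02 -2.43401659e-02 -9.85674658e-04]
 [ 2.16668013e-02 -1.62119542e-01 -9.86533225e-01  9.00184136e-01]
 [ 0.00000000e+00  0.00000000e+00  0.00000000e+00  1.00000000e+00]]
scene [[451.60290658   0.         277.40192374]
 [  0.         451.60290658 204.10900882]
 [  0.           0.           1.        ]] [[-0.66945868 -0.37920228  0.63877282 -0.09530182]
 [-0.74248942  0.31480995 -0.59127334  0.56040228]
 [ 0.02312016 -0.87011512 -0.49230593  0.50754801]
 [ 0.          0.          0.          1.        ]]
{'camera_matrix': array([[376.71040381,   0.        , 277.27027616],
       [  0.        , 376.71040381, 207.52507933],
       [  0.        ,   0.        ,   1.        ]]), 'tool_from_camera': array([[-1.40773521e-04, -9.55779845e-01, -2.94083097e-01,
         7.43548833e-02],
       [ 9.99999750e-01, -3.38270480e-04,  6.20704227e-04,
         1.61192129e-03],
       [-6.92736220e-04, -2.94082936e-01,  9.55779654e-01,
        -1.31933701e-01],
       [ 0.00000000e+00,  0.00000000e+00,  0.00000000e+00,
         1.00000000e+00]])}
```

View pics/top0.png

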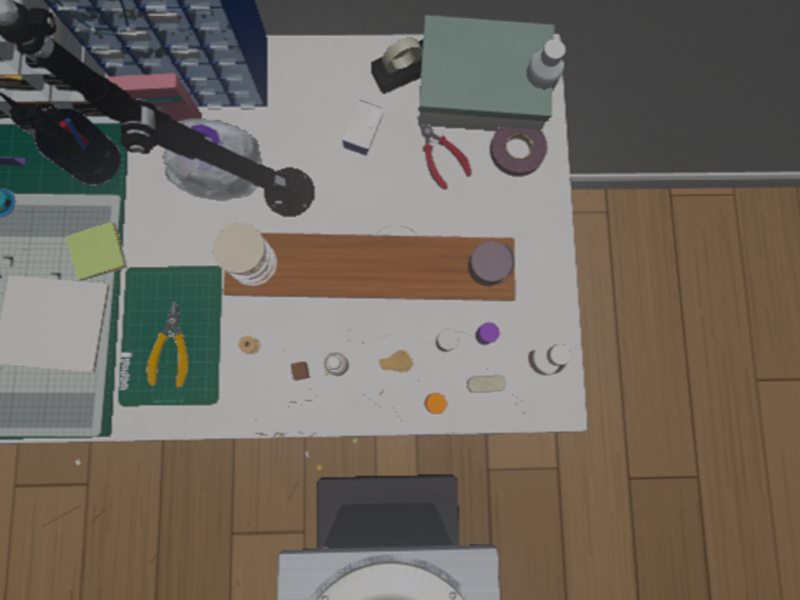

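View pics/scene0.png

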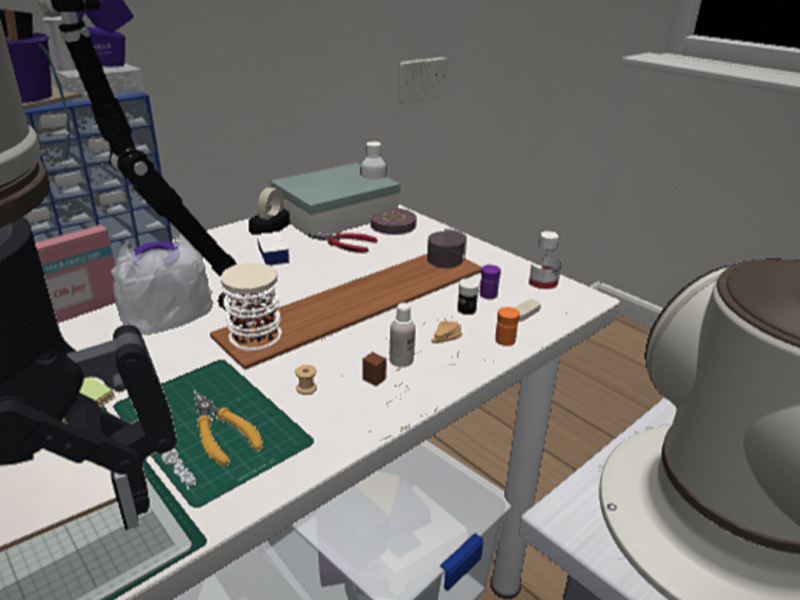

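Top view at 800×600: bead stack (240,245), brown jar (490,262), thinner bottle (548,358), black pot (447,341), pearl (336,363), spool (249,345). The look-alikes are purple (488,333) and orange (436,403). A second clear bottle stands on the far box at (547,60) but has no red label. The one at (548,358) shows a red-bottomed label in the scene view (545,262), so that one is the thinner. I'll confirm with an enlarged crop.

```bash
python3 - <<'E'
from bench import grab_frame
import cv2,numpy as np
im=grab_frame("top")[:,:,::-1]; cv2.imwrite("pics/topraw.png",im)
a=cv2.resize(im[155:295,150:410],(780,420),interpolation=cv2.INTER_CUBIC)
s=grab_frame("scene")[:,:,::-1]
b=cv2.resize(s[155:245,300:400],(200,180),interpolation=cv2.INTER_CUBIC); 
out=np.zeros((600,780,3),np.uint8); out[:420]=a; out[420:,:200]=b
cv2.imwrite("pics/crop1.png",out)
E
```

```text
(no output)
```

View pics/crop1.png

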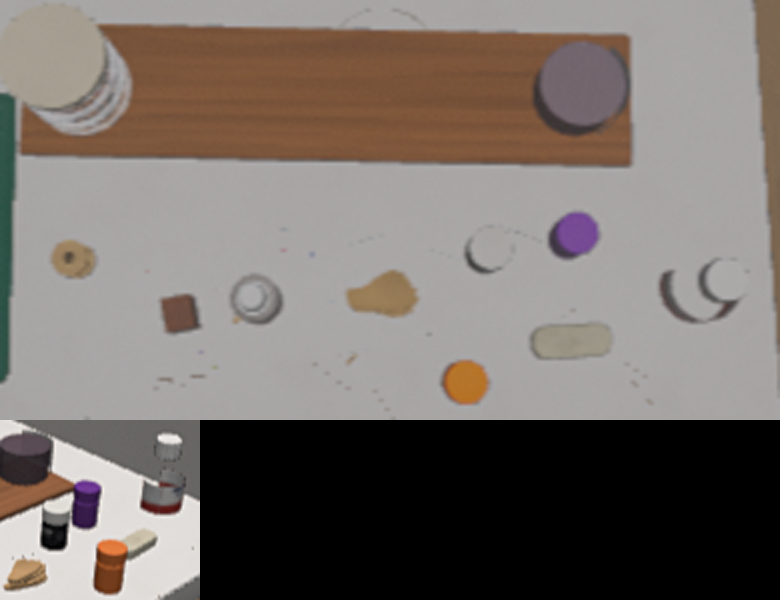

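The crop confirms it: the thinner (cap at 725,280) has the red band, the black body with the white cap is the gesso pot (492,248), and purple (576,232) and orange (465,381) are look-alikes.

```bash
cat > h.py <<'E'
from bench import ctrl, grab_frame, get_calibration
import numpy as np, cv2
from scipy.spatial.transform import Rotation as Ro
def cam(n,s=None):
    c=get_calibration(n)
    if n!="wrist": return c["camera_matrix"],c["pose"]
    T=np.eye(4); T[:3,:3]=Ro.from_euler("xyz",s["eef_rot"]).as_matrix(); T[:3,3]=s["position"]
    return c["camera_matrix"],T@c["tool_from_camera"]
def pix2w(K,P,uv,z):
    d=P[:3,:3]@np.linalg.solve(K,[*uv,1]); return P[:3,3]+d*(z-P[2,3])/d[2]
def proj(K,P,p):
    q=K@(P[:3,:3].T@(np.asarray(p)-P[:3,3])); return q[:2]/q[2]
def go(p,yaw=None):
    "rows-units to world p (TCP) from measured pose"
    s=ctrl.get_state(); R=Ro.from_euler("xyz",s["eef_rot"]).as_matrix()
    d=R.T@(np.asarray(p)-s["position"])/.12
    w=None if yaw is None else -np.arctan2(np.sin(2*(yaw-s["eef_rot"][2])),np.cos(2*(yaw-s["eef_rot"][2])))/2/.1
    return d.round(2),w
E
python3 - <<'E'
from h import *
K,P=cam("top")
for n,u,v,z in [("jar",583,83,.091),("stack",52,55,.110),("pBL",20,155,.014),("pBR",632,165,.014),("pTR",630,36,.014),("spool",71,257,.029),("pearl",251,295,.086),("gesso",492,248,.048),("thin",725,280,.094),("purple",576,232,.048),("orange",465,381,.048),("block",180,313,.03),("fish",382,294,.014),("eraser",571,340,.014)]:
    print(n,pix2w(K,P,(150+u/3,155+v/3),z).round(4))
s=ctrl.get_state();print(Ro.from_euler("xyz",s["eef_rot"]).as_matrix().round(3))
E
```

```text
jar [ 0.5574 -0.1545  0.091 ]
stack [0.5765 0.1983 0.11  ]
pBL [0.5272 0.2437 0.014 ]
pBR [ 0.5132 -0.2025  0.014 ]
pTR [ 0.6108 -0.2059  0.014 ]
spool [0.4509 0.2016 0.029 ]
pearl [0.4187 0.07   0.086 ]
gesso [ 0.4507 -0.0939  0.048 ]
thin [ 0.4227 -0.2419  0.094 ]
purple [ 0.4609 -0.1531  0.048 ]
orange [ 0.3599 -0.0725  0.048 ]
block [0.4103 0.1246 0.03  ]
fish [ 0.4221 -0.0175  0.014 ]
eraser [ 0.387  -0.1522  0.014 ]
[[-0.952  0.305 -0.   ]
 [ 0.305  0.952 -0.001]
 [ 0.    -0.001 -1.   ]]
```

```bash
python3 - <<'E'
from h import *
k=1.42857
K1,P1=cam("top");K2,P2=cam("scene")
A=K1@np.linalg.inv(P1)[:3];B=K2@np.linalg.inv(P2)[:3]
for a,b in [((290,190),(228,268)),((138,125),(125,145))]:
    X=cv2.triangulatePoints(A,B,np.array(a)/k,np.array(b)/k)[:,0]; print(X[:3]/X[3])
print(go([.42,.02,.33],3.11))
E
```

```text
[0.6931745  0.15431588 0.05249988]
[0.68509675 0.28329279 0.26773174]
(array([-3.28, -3.57, -0.73]), np.float64(-2.78208091507262))
```

```bash
python3 -m crank '[[-0.27,-0.3,-0.06,0,1],[-0.27,-0.3,-0.06,0,1],[-0.27,-0.3,-0.06,0,1],[-0.27,-0.3,-0.06,0,1],[-0.27,-0.3,-0.06,0,1],[-0.27,-0.3,-0.06,0,1],[-0.27,-0.3,-0.06,0,1],[-0.27,-0.3,-0.06,0,1],[-0.27,-0.3,-0.06,0,1],[-0.27,-0.3,-0.06,0,1],[-0.27,-0.3,-0.06,0,1],[-0.31,-0.27,-0.06,0,1],[0,0,0,-0.9,1],[0,0,0,-0.9,1],[0,0,0,-0.98,1],[0,0,0,0,1],[0,0,0,0,1]]'
python3 - <<'E'
from h import *
s=ctrl.get_state(); im=grab_frame("wrist")[:,:,::-1]; cv2.imwrite("pics/w1raw.png",im); cv2.imwrite("pics/w1.png",cv2.resize(im,(800,600),interpolation=cv2.INTER_CUBIC))
np.save("w1.npy",np.r_[s["position"],s["eef_rot"]]); print(s["clock"],s["position"],s["eef_rot"])
K,P=cam("wrist",s)
print(proj(K,P,[.57,.2,.11])*800/560,proj(K,P,[.56,-.155,.091])*800/560)
E
```

```text
clock: 2.33
position: [0.4196, 0.0196, 0.3287]
eef_rot: [-3.141, -0.0, 3.108]
contact_force: [1.1, -0.5, 0.3]
grip_width: 0.085
grasp_force: 0.0
2.325 [0.41955593 0.01962762 0.32868773] [-3.14148051e+00 -4.08361974e-05  3.10757773e+00]
[643.91295887 438.39846418] [175.61993811 427.48983682]
```

View pics/w1.png

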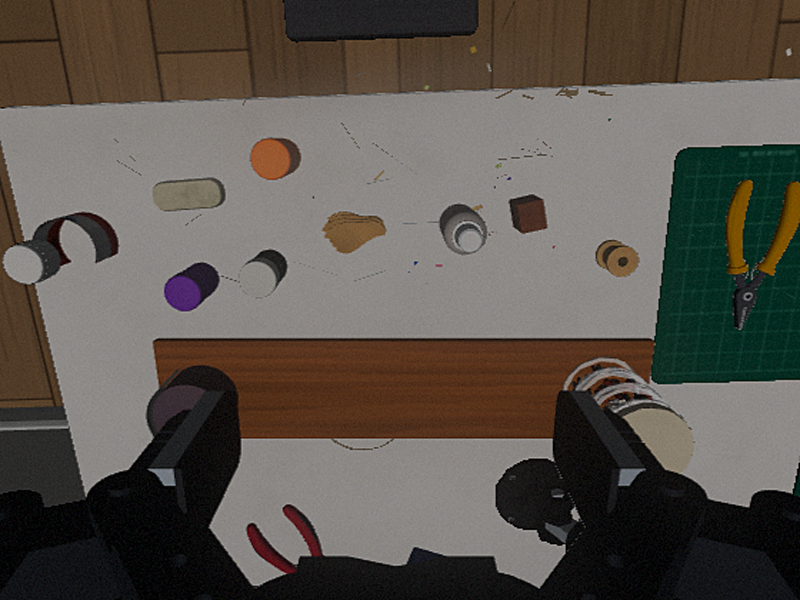

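The wrist view shows the whole plank: near edge from (154,340) to (652,339), jar left, bead stack right, all the objects in front. Now I'll measure the plank by its edges.

```bash
python3 - <<'E'
from h import *
k=1.42857
w=np.load("w1.npy"); K,P=cam("wrist",dict(position=w[:3],eef_rot=w[3:]))
Kt,Pt=cam("top")
def run(name,K,P,im,cols,rows,off):
    hsv=cv2.cvtColor(im,cv2.COLOR_BGR2HSV).astype(int)
    m=(hsv[...,1]>95)&((hsv[...,0]<15)|(hsv[...,0]>172))
    near=[];far=[]
    for c in range(*cols,3):
        r=np.flatnonzero(m[rows[0]:rows[1],c])+rows[0]
        if len(r)>20: near.append(pix2w(K,P,(c,r.min()-.5),.014)[:2]);far.append(pix2w(K,P,(c,r.max()+.5),.014)[:2])
    for e in(near,far):
        e=np.array(e); f=np.polyfit(e[:,1],e[:,0],1); print(name,"edge x@y=0",f[1].round(4),"slope",f[0].round(4),"res",np.std(e[:,0]-np.polyval(f,e[:,1])).round(4))
    for r in off:
        c=np.flatnonzero(m[r,90:480])+90
        print(" row",r,pix2w(K,P,(c.min()-.5,r),.014)[:2].round(4),pix2w(K,P,(c.max()+.5,r),.014)[:2].round(4))
run("wrist",K,P,cv2.imread("pics/w1raw.png"),(185,385),(225,320),(242,246,250))
run("top",Kt,Pt,cv2.imread("pics/topraw.png"),(200,320),(155,220),(202,204,206))
for n,u,v,z in [("nl",154,340,.014),("nr",652,339,.014),("thin",24,262,.094),("gesso",260,277,.048),("pearl",469,238,.086),("spool",624,261,.029),("stack",654,442,.11)]:
    print(n,pix2w(K,P,(u/k,v/k),z).round(4))
E
```

```text
wrist edge x@y=0 0.5212 slope 0.0352 res 0.0005
wrist edge x@y=0 0.6223 slope 0.0343 res 0.0
 row 242 [ 0.5217 -0.1991] [0.537  0.2474]
 row 246 [ 0.5272 -0.2   ] [0.5425 0.248 ]
 row 250 [ 0.5327 -0.201 ] [0.5481 0.2473]
top edge x@y=0 0.6186 slope 0.033 res 0.0007
top edge x@y=0 0.5213 slope 0.0354 res 0.0006
 row 202 [0.5375 0.2444] [ 0.528 -0.426]
 row 204 [0.5331 0.2442] [ 0.5267 -0.2006]
 row 206 [0.528  0.2007] [ 0.5185 -0.4565]
nl [ 0.5163 -0.1978  0.014 ]
nr [0.5305 0.2453 0.014 ]
thin [ 0.4244 -0.2392  0.094 ]
gesso [ 0.4528 -0.088   0.048 ]
pearl [0.4196 0.0726 0.086 ]
spool [0.4544 0.2076 0.029 ]
stack [0.5733 0.2078 0.11  ]
```

```bash
python3 -m crank '[[0,0,0.03,1,1],[0,0,0.03,1,1],[0,0,0.03,1,1],[0,0,0.03,1,1],[0,0,0.03,1,1],[0,0,0.03,1,1],[0,0,0.03,1,1],[0,0,0.03,1,1],[0,0,0.03,1,1],[0,0,0.03,1,1],[0,0,0.03,1,1],[0,0,0.03,1,1],[0,0,0.03,1,1],[0,0,0.03,1,1],[0,0,0.03,1,1],[0,0,0.03,0.72,1]]'
python3 -m crank '[[-0.36,0.02,0,0,1],[-0.36,0.02,0,0,1],[-0.36,0.02,0,0,1],[-0.36,0.02,0,0,1],[-0.36,0.02,0,0,1],[-0.36,0.02,0,0,1],[0,0,0,0,1],[0,0,0,0,1]]'
cat > look.py <<'E'
from h import *
import sys
# look.py name x y r1 z1 [r2 z2 ...]: save zoomed crop with predicted circles for the guess
n,x,y=sys.argv[1],*map(float,sys.argv[2:4]); rz=list(map(float,sys.argv[4:]))
s=ctrl.get_state(); im=grab_frame("wrist")[:,:,::-1].copy(); K,P=cam("wrist",s)
np.savez(n+".npz",K=K,P=P); cv2.imwrite(f"pics/{n}_raw.png",im)
c=proj(K,P,[x,y,rz[1]]).round().astype(int); x0=int(np.clip(c[0]-70,0,420)); y0=int(np.clip(c[1]-60,0,315))
print("crop origin",x0,y0,"scale 5",s["clock"],s["position"].round(4),s["eef_rot"].round(3))
o=cv2.resize(im[y0:y0+105,x0:x0+140],None,fx=5,fy=5,interpolation=cv2.INTER_CUBIC)
t=np.linspace(0,2*np.pi,60)
for r,z in zip(rz[::2],rz[1::2]):
    p=np.array([(proj(K,P,[x+r*np.cos(a),y+r*np.sin(a),z])-[x0,y0]+.5)*5-.5 for a in t])
    cv2.polylines(o,[p.round().astype(int)],True,(0,255,0),1)
cv2.imwrite(f"pics/{n}.png",o)
E
python3 look.py thin -- 2>/dev/null; python3 look.py thin .4235 -.2405 .0145 .094 .0245 .0
```

```text
clock: 4.38
position: [0.4196, 0.0196, 0.271]
eef_rot: [-3.142, 0.0, 1.534]
contact_force: [0.8, 0.0, 0.1]
grip_width: 0.0855
grasp_force: 0.0
clock: 5.38
position: [0.4254, -0.2397, 0.271]
eef_rot: [-3.141, -0.0, 1.537]
contact_force: [-0.3, 1.1, 0.3]
grip_width: 0.0853
grasp_force: 0.0
crop origin 204 128 scale 5 5.375 [ 0.4254 -0.2397  0.271 ] [-3.141 -0.     1.537]
```

View pics/thin.png

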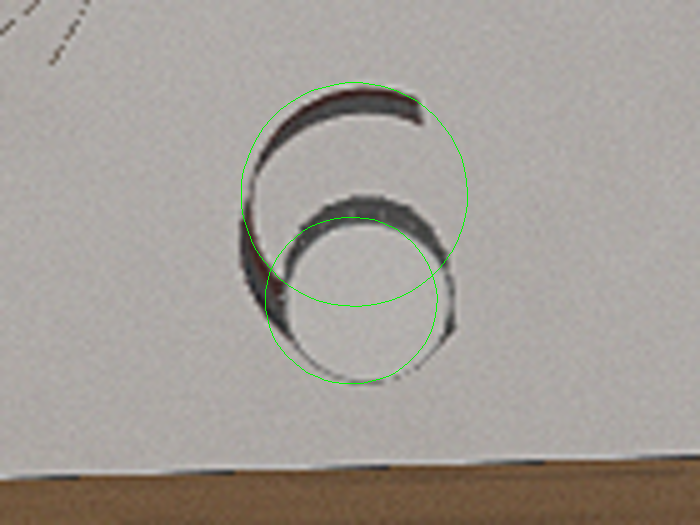

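The crop shows the cap about 2 mm to the right (+x) of the guess with y good to 1 mm, so the thinner bottle is at about (0.425, −0.241). Descend and grip.

```bash
python3 -m crank '[[-0.01,0,0.4,0,1],[0,0,0.4,0,1],[0,0,0.4,0,1],[0,0,0.4,0,1],[0,0,0.2,0,1],[0,0,0.09,0,1],[0,0,0,0,1],[0,0,0,0,-1],[0,0,0,0,-1],[0,0,0,0,-1],[0,0,0,0,-1],[0,0,0,0,-1],[0,0,0,0,-1]]'
```

```text
clock: 7.05
position: [0.4258, -0.2415, 0.0455]
eef_rot: [3.14, 0.001, 1.538]
contact_force: [-1.1, 1.5, 9.8]
grip_width: 0.048
grasp_force: 60.7
```

```bash
python3 -m crank '[[0,0,-0.2,0,-1],[0,0,-0.4,0,-1],[0,0,-0.4,0,-1],[0,0,0,0,-1]]'; python3 -c "
from h import *
print(go([.572,.0218,.145],1.536))"
```

```text
clock: 7.55
position: [0.4265, -0.2421, 0.1682]
eef_rot: [3.136, 0.004, 1.538]
contact_force: [0.2, -0.3, -2.1]
grip_width: 0.0476
grasp_force: 62.1
(array([2.24, 1.14, 0.19]), np.float64(0.017422105814852706))
```

```bash
python3 -m crank '[[0.28,0.14,0,0,-1],[0.28,0.14,0,0,-1],[0.28,0.14,0,0,-1],[0.28,0.14,0,0,-1],[0.28,0.14,0,0,-1],[0.28,0.14,0,0,-1],[0.28,0.15,0,0,-1],[0.28,0.15,0,0,-1],[0,0,0.2,0,-1],[0,0,0,0,-1],[0,0,0,0,-1]]'; python3 -c "
from h import *
print(go([.572,.0218,.061],1.536))"; python3 look.py held1 .572 .0218 .03 .014 .05 .014; 
```

```text
clock: 8.93
position: [0.5709, 0.0226, 0.1407]
eef_rot: [-3.142, 0.0, 1.537]
contact_force: [-0.2, -0.5, -0.0]
grip_width: 0.0482
grasp_force: 62.2
(array([-0.01,  0.01,  0.66]), np.float64(0.012948537371921809))
crop origin 207 145 scale 5 8.925 [0.5709 0.0226 0.1407] [-3.142  0.     1.537]
```

```bash
python3 - <<'E'
import cv2; cv2.imwrite("pics/h1.png",cv2.resize(cv2.imread("pics/held1_raw.png"),(800,600)))
E
```

```text
(no output)
```

View pics/h1.png

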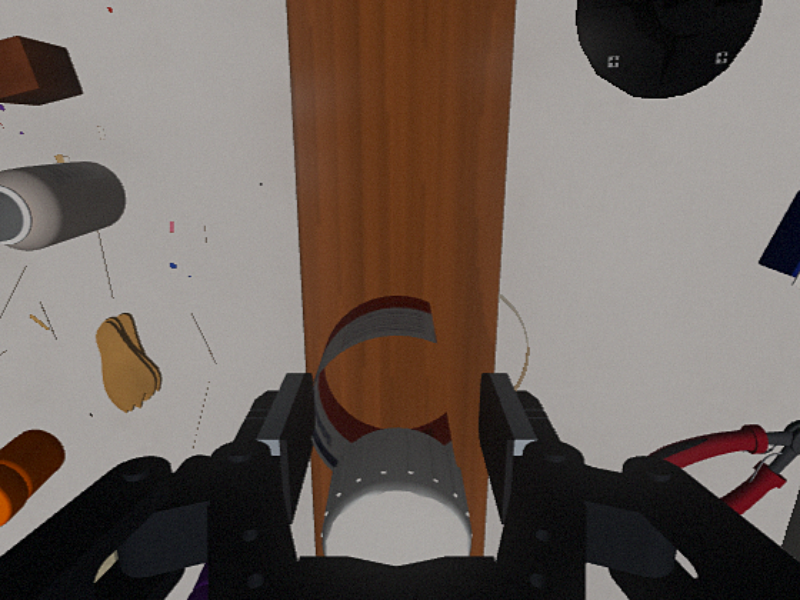

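The bottle is held upright and centred between the fingers, over the plank (edges at 306 and 497 at row 370). Refining the plank midline from this frame.

```bash
python3 - <<'E'
from h import *
d=np.load("held1.npz");K,P=d["K"],d["P"]
im=cv2.imread("pics/held1_raw.png");hsv=cv2.cvtColor(im,cv2.COLOR_BGR2HSV).astype(int)
m=(hsv[...,1]>95)&((hsv[...,0]<15)|(hsv[...,0]>172))
L=[];R=[]
for r in range(5,200,5):
    c=np.flatnonzero(m[r,180:380])+180
    L.append(pix2w(K,P,(c.min()-.5,r),.014)[:2]);R.append(pix2w(K,P,(c.max()+.5,r),.014)[:2])
for e in(L,R):
    e=np.array(e);f=np.polyfit(e[:,1],e[:,0],1);print(f,np.std(e[:,0]-np.polyval(f,e[:,1])),np.polyval(f,.0218),e[0],e[-1])
E
```

```text
[0.03342944 0.52384804] 0.00019264989271293952 0.5245768035054883 [0.52902384 0.1517053 ] [0.5248219  0.03055121]
[0.03490088 0.62221123] 0.0001943898340311705 0.6229720735617452 [0.62760708 0.14841521] [0.62283902 0.02721511]
```

```bash
python3 -m crank '[[-0.008,0.005,0.3,0,-1],[0,0,0.2,0,-1],[0,0,0.1,0,-1],[0,0,0.05,0,-1],[0,0,0,0,-1],[0,0,0,0,-1]]'
```

```text
clock: 9.72
position: [0.5719, 0.022, 0.0632]
eef_rot: [3.14, 0.0, 1.538]
contact_force: [-0.0, 0.1, -1.1]
grip_width: 0.048
grasp_force: 62.2
```

```bash
python3 -m crank '[[0,0,0.02,0,-1],[0,0,0.01,0,-1],[0,0,0,0,-1],[0,0,0,0,-1]]'
```

```text
clock: 10.22
position: [0.5717, 0.022, 0.0595]
eef_rot: [3.141, 0.0, 1.538]
contact_force: [-2.1, 0.5, 8.5]
grip_width: 0.0477
grasp_force: 63.4
```

```bash
python3 -m crank '[[0,0,0,0,0],[0,0,0,0,0.5],[0,0,0,0,1],[0,0,0,0,1],[0,0,-0.2,0,1],[0,0,-0.4,0,1],[0,0,-0.4,0,1],[0,0,-0.4,0,1],[0,0,-0.3,0,1],[0,0,0,0,1],[0,0,0,0,1]]'; python3 -c "
from h import *
print(go([.4518,-.091,.25],1.536))"; python3 look.py thin2 .5715 .0216 .0145 .108 .0245 .014
```

```text
clock: 11.6
position: [0.5713, 0.022, 0.2619]
eef_rot: [-3.141, 0.0, 1.538]
contact_force: [-1.3, 0.2, -1.2]
grip_width: 0.0853
grasp_force: 0.0
(array([-0.97, -0.96,  0.1 ]), np.float64(0.017736145002646975))
crop origin 206 134 scale 5 11.6 [0.5713 0.022  0.2619] [-3.141  0.     1.538]
```

View pics/thin2.png

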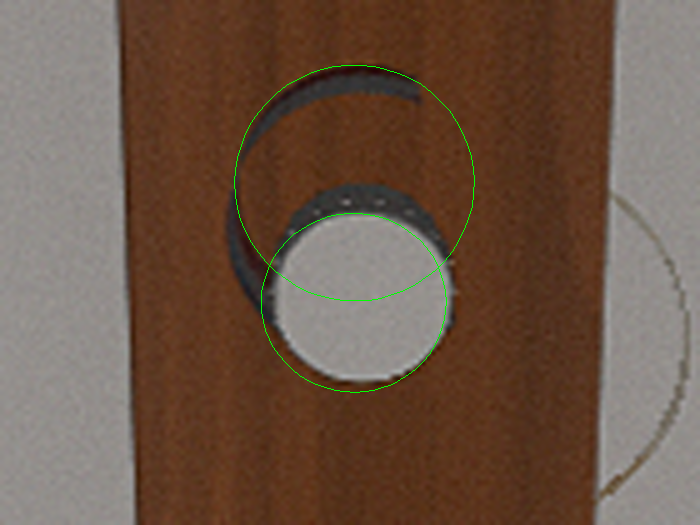

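```bash
python3 -m crank '[[-0.16,-0.16,0,0,1],[-0.16,-0.16,0,0,1],[-0.16,-0.16,0,0,1],[-0.16,-0.16,0,0,1],[-0.16,-0.16,0.05,0,1],[-0.17,-0.16,0.05,0,1],[0,0,0,0,1],[0,0,0,0,1]]'
python3 look.py gesso .4518 -.091 .0152 .048 .0145 .0
python3 - <<'E'
from h import *
t=grab_frame("top")[:,:,::-1]; cv2.imwrite("pics/top2raw.png",t)
K,P=cam("top"); x0,y0=235,150
o=cv2.resize(t[y0:y0+75,x0:x0+100],None,fx=5,fy=5,interpolation=cv2.INTER_CUBIC)
for r,z in((.0145,.108),(.0245,.014)):
    p=np.array([(proj(K,P,[.5715+r*np.cos(a),.0216+r*np.sin(a),z])-[x0,y0]+.5)*5-.5 for a in np.linspace(0,6.3,60)])
    cv2.polylines(o,[p.round().astype(int)],True,(0,255,0),1)
g=cv2.imread("pics/gesso.png"); g=g[:,:]; out=np.zeros((600,800,3),np.uint8)
out[:375,:500]=o[:375,:500]; gg=g[150:525,150:450]; out[:375,500:800]=gg
cv2.imwrite("pics/combo.png",out)
E
```

```text
clock: 12.65
position: [0.4527, -0.0903, 0.2503]
eef_rot: [-3.141, -0.0, 1.537]
contact_force: [0.1, -0.5, -0.4]
grip_width: 0.0854
grasp_force: 0.0
crop origin 205 121 scale 5 12.65 [ 0.4527 -0.0903  0.2503] [-3.141 -0.     1.537]
```

View pics/combo.png

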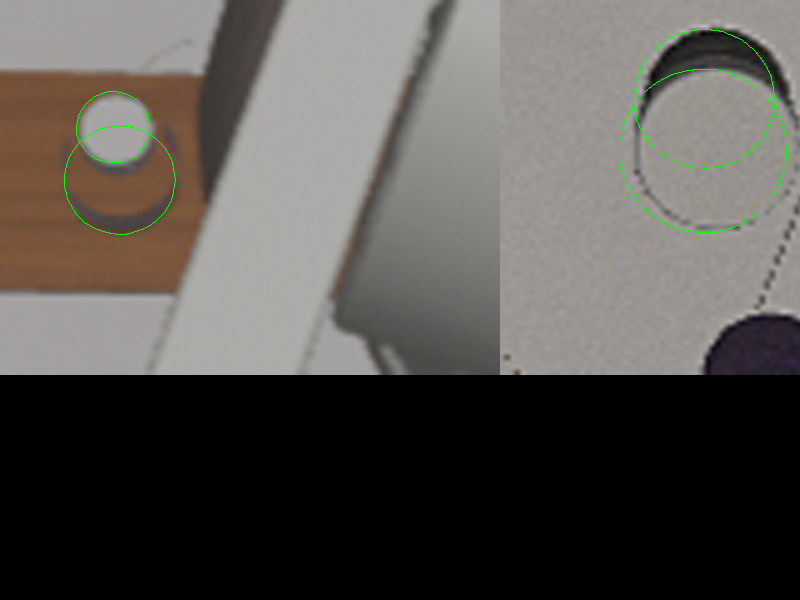

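Top view: bottle base centred on the plank midline to within 1–2 mm. Gesso crop: the cap at (716,150) agrees with y=−0.0905, x≈0.453. Descend and grip.

```bash
python3 -m crank '[[-0.005,0,0.4,0,1],[0,0,0.4,0,1],[0,0,0.4,0,1],[0,0,0.4,0,1],[0,0,0.2,0,1],[0,0,0.06,0,1],[0,0,0,0,1],[0,0,0,0,-1],[0,0,0,0,-1],[0,0,0,0,-1],[0,0,0,0,-1],[0,0,0,0,-1],[0,0,0,0,-1],[0,0,0,0,-1],[0,0,0,0,-1]]'
python3 -m crank '[[0,0,-0.2,0,-1],[0,0,-0.4,0,-1],[0,0,-0.4,0,-1],[0,0,-0.1,0,-1],[0,0,0,0,-1],[0,0,0,0,-1]]'; python3 -c "
from h import *
c=np.array([.5715,.0216]); u=np.array([.0345,1])
print(c-.09*u,c+.09*u,go([*(c-.09*u),.145],1.536))"
```

```text
clock: 14.62
position: [0.4528, -0.0912, 0.0281]
eef_rot: [3.141, 0.0, 1.538]
contact_force: [-0.9, 0.8, 6.9]
grip_width: 0.0287
grasp_force: 58.5
clock: 15.38
position: [0.4519, -0.0909, 0.158]
eef_rot: [-3.139, -0.001, 1.538]
contact_force: [-0.1, -0.1, -0.4]
grip_width: 0.0286
grasp_force: 59.3
[ 0.568395 -0.0684  ] [0.574605 0.1116  ] (array([0.22, 0.96, 0.11]), np.float64(0.0177182660416908))
```

```bash
python3 -m crank '[[0.055,0.24,0,0,-1],[0.055,0.24,0,0,-1],[0.055,0.24,0,0,-1],[0.05,0.24,0,0,-1],[0,0,0.3,0,-1],[0,0,0.3,0,-1],[0,0,0.2,0,-1],[0,0,0.1,0,-1],[0,0,0,0,-1],[0,0,0,0,-1]]';python3 -c "
from h import *
print(go([.5684,-.0687,.0421],1.536))"
```

```text
clock: 16.62
position: [0.5689, -0.0693, 0.0523]
eef_rot: [3.141, 0.0, 1.538]
contact_force: [-0.4, -0.1, 0.6]
grip_width: 0.0285
grasp_force: 59.4
(array([ 0.  , -0.  ,  0.08]), np.float64(0.01761639847072782))
```

```bash
python3 -m crank '[[0.005,0,0.05,0,-1],[0,0,0.02,0,-1],[0,0,0.01,0,-1],[0,0,0,0,-1],[0,0,0,0,-1]]'
```

```text
clock: 17.25
position: [0.5686, -0.0686, 0.0421]
eef_rot: [3.141, 0.0, 1.538]
contact_force: [-2.2, 0.9, 4.3]
grip_width: 0.0288
grasp_force: 59.6
```

```bash
python3 -m crank '[[0,0,0,0,-0.2],[0,0,0,0,0.4],[0,0,0,0,1],[0,0,0,0,1],[0,0,0,0,1],[0,0,-0.2,0,1],[0,0,-0.4,0,1],[0,0,-0.4,0,1],[0,0,-0.4,0,1],[0,0,-0.34,0,1],[0.22,-0.26,0,0,1],[0.22,-0.26,0,0,1],[0.22,-0.26,0,0,1],[0.23,-0.25,0,0,1],[0.23,-0.25,0,0,1],[0,0,0,0,1],[0,0,0,0,1]]'
python3 look.py pearl .4192 .0713 .0115 .086 .0165 .0
python3 - <<'E'
from h import *
t=grab_frame("top")[:,:,::-1]; cv2.imwrite("pics/top3raw.png",t)
g=cv2.imread("pics/pearl.png"); out=np.zeros((600,800,3),np.uint8)
out[:375,:450]=g[100:475,100:550]; a=cv2.resize(t[145:220,240:380],None,fx=2.5,fy=2.5,interpolation=cv2.INTER_CUBIC)
out[:a.shape[0],450:450+a.shape[1]]=a
cv2.imwrite("pics/combo2.png",out)
E
```

```text
clock: 19.38
position: [0.4197, 0.0707, 0.2509]
eef_rot: [3.141, 0.0, 1.538]
contact_force: [0.1, 0.0, 0.3]
grip_width: 0.0853
grasp_force: 0.0
crop origin 205 130 scale 5 19.375 [0.4197 0.0707 0.2509] [3.141 0.    1.538]
```

View pics/combo2.png

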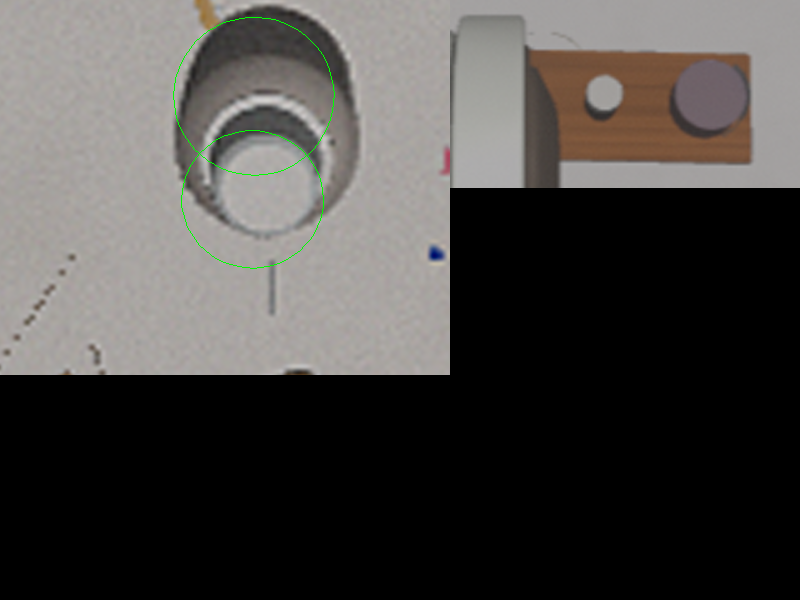

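Pearl crop: the outline sits about 10–12 px above the guess, so pearl y ≈ 0.073, x ≈ 0.4205. The black pot stands on the plank (605,93). Descend and grip the pearl bottle.

```bash
python3 -m crank '[[0.02,0.007,0.4,0,1],[0,0,0.4,0,1],[0,0,0.4,0,1],[0,0,0.3,0,1],[0,0,0.2,0,1],[0,0,0.08,0,1],[0,0,0,0,1],[0,0,0,0,-1],[0,0,0,0,-1],[0,0,0,0,-1],[0,0,0,0,-1],[0,0,0,0,-1],[0,0,0,0,-1],[0,0,0,0,-1],[0,0,0,0,-1]]'
python3 -m crank '[[0,0,-0.2,0,-1],[0,0,-0.4,0,-1],[0,0,-0.4,0,-1],[0,0,-0.1,0,-1],[0,0,0,0,-1],[0,0,0,0,-1]]'; python3 -c "
from h import *
print(go([.5746,.1119,.1],1.536))"
```

```text
clock: 21.35
position: [0.4207, 0.0732, 0.0378]
eef_rot: [3.141, 0.0, 1.538]
contact_force: [-2.4, -1.4, 9.6]
grip_width: 0.0309
grasp_force: 58.9
clock: 22.1
position: [0.4198, 0.0732, 0.1677]
eef_rot: [-3.139, 0.0, 1.538]
contact_force: [-0.6, -0.7, -1.1]
grip_width: 0.0309
grasp_force: 59.6
(array([0.36, 1.28, 0.56]), np.float64(0.018031083653182733))
```

```bash
python3 -m crank '[[0.06,0.21,0,0,-1],[0.06,0.21,0,0,-1],[0.06,0.21,0,0,-1],[0.06,0.21,0,0,-1],[0.06,0.22,0,0,-1],[0.06,0.22,0,0,-1],[0,0,0.3,0,-1],[0,0,0.3,0,-1],[0,0,0.2,0,-1],[0,0,0.06,0,-1],[0,0,0,0,-1],[0,0,0,0,-1]]';python3 -c "
from h import *
print(go([.5746,.1119,.0518],1.536))"
```

```text
clock: 23.6
position: [0.5757, 0.1114, 0.0668]
eef_rot: [3.14, -0.0, 1.538]
contact_force: [-1.0, 0.0, -0.7]
grip_width: 0.031
grasp_force: 59.7
(array([ 0.  , -0.01,  0.12]), np.float64(0.01823231553184312))
```

```bash
python3 -m crank '[[0,-0.005,0.08,0,-1],[0,0,0.03,0,-1],[0,0,0.015,0,-1],[0,0,0,0,-1],[0,0,0,0,-1]]'
```

```text
clock: 24.22
position: [0.5746, 0.1114, 0.0518]
eef_rot: [-3.142, 0.0, 1.538]
contact_force: [-7.9, -1.5, 15.6]
grip_width: 0.031
grasp_force: 61.5
```

```bash
python3 -m crank '[[0,0,-0.005,0,-0.2],[0,0,0,0,0.4],[0,0,0,0,1],[0,0,0,0,1],[0,0,0,0,1],[0,0,-0.2,0,1],[0,0,-0.4,0,1],[0,0,-0.4,0,1],[0,0,-0.4,0,1],[0,0,-0.24,0,1],[0.18,-0.26,0,0,1],[0.18,-0.26,0,0,1],[0.19,-0.26,0,0,1],[0.19,-0.26,0,0,1],[0,0,0,0,1],[0,0,0,0,1]]'
python3 look.py spool .4527 .2046 .013 .029 .013 .0
python3 - <<'E'
from h import *
t=grab_frame("top")[:,:,::-1]; cv2.imwrite("pics/top4raw.png",t)
g=cv2.imread("pics/spool.png"); out=np.zeros((600,800,3),np.uint8)
out[:375,:450]=g[100:475,100:550]; a=cv2.resize(t[140:225,140:400],None,fx=3,fy=3,interpolation=cv2.INTER_CUBIC)
out[300:555,:780]=a; out[:300,:450]=g[140:440,100:550]
cv2.imwrite("pics/combo3.png",out)
E
```

```text
clock: 26.22
position: [0.4532, 0.2041, 0.2484]
eef_rot: [3.141, 0.0, 1.538]
contact_force: [0.5, 0.4, -0.2]
grip_width: 0.085
grasp_force: 0.0
crop origin 205 115 scale 5 26.225 [0.4532 0.2041 0.2484] [3.141 0.    1.538]
```

View pics/combo3.png

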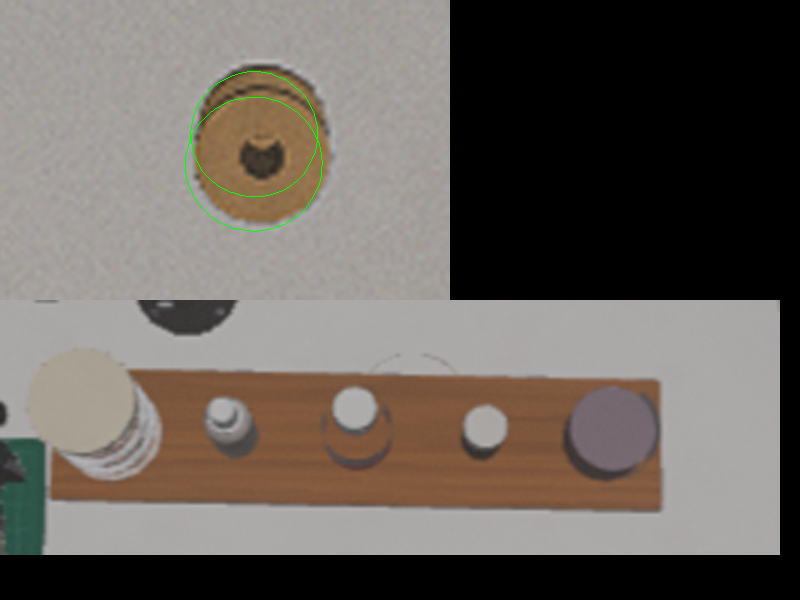

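The row looks good: stack, pearl (230,420), thinner (355,430), pot (485,430), jar. Spool crop: top centre about 7 px above the guess, so y ≈ 0.206. Descend with fingers half closed.

```bash
python3 -m crank '[[0.015,0.003,0.4,0,0],[0,0,0.4,0,0],[0,0,0.4,0,0],[0,0,0.4,0,0],[0,0,0.2,0,0],[0,0,0.1,0,0],[0,0,0.02,0,0],[0,0,0,0,0],[0,0,0,0,0]]'
python3 - <<'E'
from h import *
K,P=cam("top")
for n,u,v,z in [("stack",80,400,.11),("pearl",220,410,.1),("thin",355,409,.108),("pot",485,427,.062),("jar",613,429,.091)]:
    print(n,pix2w(K,P,(140+u/3,140+(v-300)/3),z).round(4))
E
```

```text
clock: 27.45
position: [0.4538, 0.2061, 0.0188]
eef_rot: [3.14, -0.0, 1.538]
contact_force: [0.9, -0.3, 0.6]
grip_width: 0.0431
grasp_force: 0.0
stack [0.5765 0.1996 0.11  ]
pearl [0.5711 0.1093 0.1   ]
thin [0.5686 0.0193 0.108 ]
pot [ 0.5661 -0.0702  0.062 ]
jar [ 0.5568 -0.1545  0.091 ]
```

```bash
python3 -m crank '[[0,0,0,0,-0.4],[0,0,0,0,-1],[0,0,0,0,-1],[0,0,0,0,-1],[0,0,0,0,-1],[0,0,0,0,-1]]'
```

```text
clock: 28.2
position: [0.4536, 0.2062, 0.0186]
eef_rot: [3.141, -0.0, 1.538]
contact_force: [-2.8, 0.3, 8.0]
grip_width: 0.0216
grasp_force: 58.2
```

```bash
python3 -m crank '[[0,0,-0.13,0,-1],[0,0,-0.3,0,-1],[0,0,-0.4,0,-1],[0,0,-0.4,0,-1],[0,0,-0.2,0,-1],[0,0,0,0,-1],[0,0,0,0,-1]]'; python3 - <<'E'
from h import *
print(go([.5685,-.0684,.13],1.536))
s=grab_frame("scene")[:,:,::-1]; w=grab_frame("wrist")[:,:,::-1]
K,P=cam("scene"); c=proj(K,P,ctrl.get_state()["position"]).astype(int); print(c)
x0=max(0,c[0]-65);y0=max(0,c[1]-65)
a=cv2.resize(s[y0:y0+130,x0:x0+130],(400,400),interpolation=cv2.INTER_CUBIC); b=cv2.resize(w[230:420,180:370],(400,400),interpolation=cv2.INTER_CUBIC)
cv2.imwrite("pics/sp2.png",np.hstack([a,b]))
E
```

```text
clock: 29.08
position: [0.453, 0.2059, 0.189]
eef_rot: [-3.141, 0.0, 1.538]
contact_force: [0.6, -0.1, -0.4]
grip_width: 0.0218
grasp_force: 58.6
(array([-2.25,  1.04,  0.49]), np.float64(0.01807444832519156))
[207 177]
```

View pics/sp2.png

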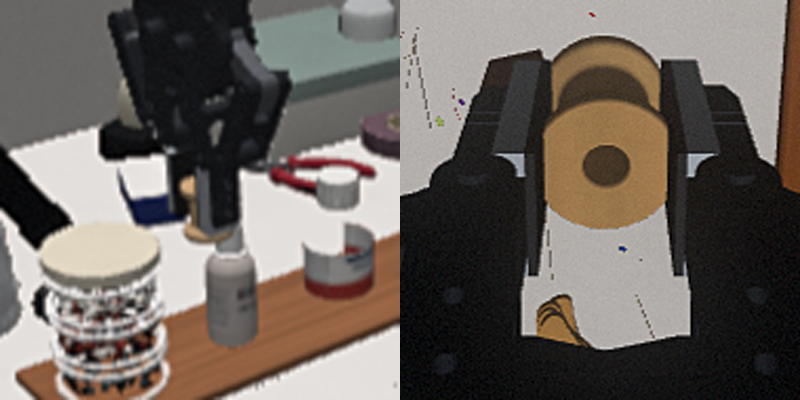

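The spool is held upright between the pads (hole at 606,166). Carry it over the pot.

```bash
python3 -m crank '[[-0.25,0.115,0,0,-1],[-0.25,0.115,0,0,-1],[-0.25,0.115,0,0,-1],[-0.25,0.115,0,0,-1],[-0.25,0.115,0,0,-1],[-0.25,0.115,0,0,-1],[-0.25,0.115,0,0,-1],[-0.25,0.115,0,0,-1],[-0.25,0.115,0,0,-1],[0,0,0.3,0,-1],[0,0,0.3,0,-1],[0,0,0.17,0,-1],[0,0,0,0,-1],[0,0,0,0,-1]]'
python3 - <<'E'
from h import *
print(go([.5685,-.0684,.0806],1.536))
w=grab_frame("wrist")[:,:,::-1]; s=grab_frame("scene")[:,:,::-1]
K,P=cam("scene"); c=proj(K,P,[.5685,-.0684,.07]).astype(int); print(c)
a=cv2.resize(s[c[1]-40:c[1]+40,c[0]-40:c[0]+40],(400,400),interpolation=cv2.INTER_CUBIC); b=cv2.resize(w[190:380,180:370],(400,400),interpolation=cv2.INTER_CUBIC)
cv2.imwrite("pics/sp3.png",np.hstack([a,b]))
E
```

```text
clock: 30.92
position: [0.5688, -0.068, 0.0977]
eef_rot: [3.141, 0.0, 1.538]
contact_force: [0.4, -0.4, -0.1]
grip_width: 0.0217
grasp_force: 58.6
(array([-0.  , -0.  ,  0.14]), np.float64(0.01790146807427284))
[282 173]
```

View pics/sp3.png

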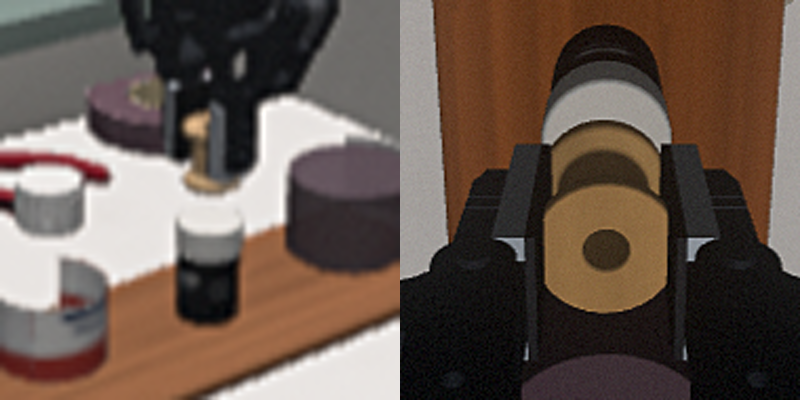

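Pot cap (608,110) and spool (606,150) share the same column. In the scene view the spool is directly above the pot. Lower gently.

```bash
python3 -m crank '[[0,0,0.06,0,-1],[0,0,0.04,0,-1],[0,0,0.015,0,-1],[0,0,0.01,0,-1],[0,0,0.01,0,-1],[0,0,0,0,-1],[0,0,0,0,-1]]'
```

```text
clock: 31.9
position: [0.5687, -0.068, 0.0812]
eef_rot: [3.141, 0.0, 1.538]
contact_force: [-0.9, -0.4, 3.4]
grip_width: 0.0211
grasp_force: 58.9
```

Contact at the expected height. Release gradually, retreat straight up, then check.

```bash
python3 -m crank '[[0,0,0,0,-0.4],[0,0,0,0,-0.2],[0,0,0,0,0],[0,0,0,0,0.4],[0,0,0,0,0.7],[0,0,0,0,0.7],[0,0,-0.1,0,0.7],[0,0,-0.3,0,0.7],[0,0,-0.4,0,1],[0,0,-0.4,0,1],[0,0,-0.4,0,1],[0,-0.4,0,0,1],[0,-0.4,0,0,1],[0,-0.4,0,0,1],[0,-0.4,0,0,1],[0,0,0,0,1],[0,0,0,0,1]]'
python3 - <<'E'
from h import *
t=grab_frame("top")[:,:,::-1]; s=grab_frame("scene")[:,:,::-1]
a=cv2.resize(t[135:295,140:420],(700,400),interpolation=cv2.INTER_CUBIC)[:330]; b=cv2.resize(s[150:260,140:400],(638,270),interpolation=cv2.INTER_CUBIC)
o=np.zeros((600,700,3),np.uint8);o[:330]=a;o[330:,:638]=b
cv2.imwrite("pics/fin.png",o)
E
```

```text
clock: 34.02
position: [0.377, -0.0617, 0.2737]
eef_rot: [3.14, 0.001, 1.538]
contact_force: [-0.1, 0.6, 0.9]
grip_width: 0.0853
grasp_force: 0.0
```

View pics/fin.png

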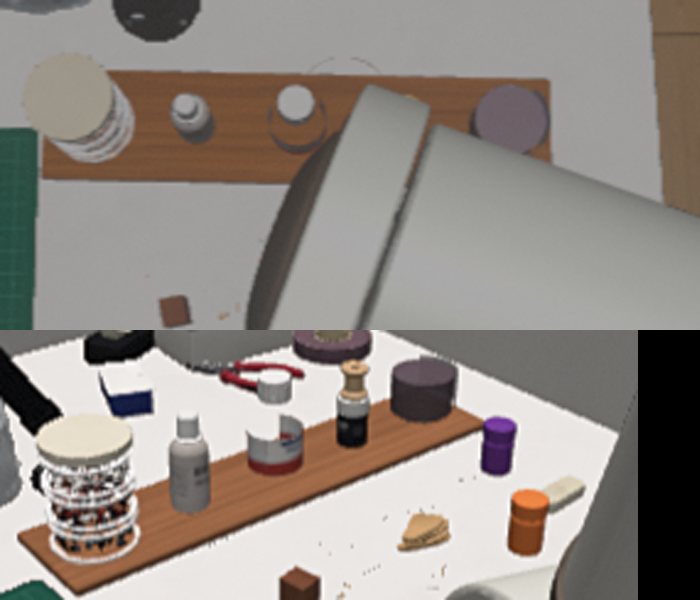

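The scene view shows the full row standing: stack, pearl, thinner, pot with the spool upright and centred on it (353,400), then jar. The bystanders are untouched. Handing in.

```bash
python3 -c "
from bench import ctrl
print(ctrl.job_done())"
```

```text
the job is handed in; nothing more can be done
None
```

The still life is set up and handed in at about 34 s: by the cameras, the thinner bottle, black pot and pearl bottle stand on the plank's middle line within about 2 mm of their midpoints, the spool stands upright on the pot, and the wood block, eraser, fish and look-alikes were not touched.

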